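# Fit the flat beater to the upturned hand mixer and keep it pressed home

### The job

Slide the flat paddle beater (the tallest piece in the slotted rack, the one with openings and a stem) straight up out of its slot, turn it until the cross-shaped splines on its stem mesh with the socket of the mixer lying in its dock, and push it home so that its collar sits flush on the socket. A spring pushes it back out, so finish while still gripping the beater and pressing it fully home: do not let go. Leave everything else where it is, the other pieces in the rack included.

Things in the scene. Friction and masses are not known exactly. Their poses are not given: they have to be found in the camera images.
- paddle: Flat grey plastic beater, 70 g, stem DOWN, in one of the rack's slots. Origin: bottom tip of the stem; z up to the top edge (z=130 mm), x across the 8 mm thickness, y along the 80 mm width. From the tip: cross splines z 0-20 mm (fins along x and y, each 22 mm long, 6 thick), 28 mm round collar z 22-27, 12 mm stem to 40, flat frame with openings to 130. Grip its top bar (z 106-130) across the 8 mm.
- rack: Light wooden rack, fixed, 124 (x) by 100 (y) by 80 mm high; origin at the centre of its underside, z up. Three slots at x = -36, 0, 36 mm, 11 mm wide, run along y, formed by ribs at the y ends only (open in the middle). The pieces stand on its floor at z = 6 mm in any order: the beater must rise 80 mm to clear the rack; its top edge stands 56 mm above the rack.
- mixer: White cordless hand mixer lying on its back in a black dock, fixed, socket facing up. Origin on the table right below the socket's centre; z up, the handle points along +x (to x = 180 mm). Head 105 by 84 mm, its top at 70 mm; a black ring 54 mm in diameter round the socket ends level with the socket's top, 95 mm up.
- socket (a point): Centre of the top face of the steel drive socket, 95 mm above the table; the frame turns with it, z up. Four steel blocks (together 30 mm square) leave a cross-shaped opening: two channels along this frame's x and y, 9 mm wide, 24 mm deep. The beater fits at any of four quarter turns. Fully home, its collar rests on this face and its tip is 22 mm below it.
- hub (a joint): Turn of the drive socket about the vertical in the mixer (rad, counterclockwise from above positive; 0: channels along the mixer's x and y axes). Starts anywhere in +-0.75. It turns with about 0.08 N m of friction.
- plunger (a joint): Travel of the spring ejector, a dark steel disc 23 mm in diameter inside the socket (m). 0: up, its face 12 mm below the socket's top; pressed down by the stem's tip it reads 0.010 when the beater is fully home. Spring: 3 N at 0, 8 N at 0.010.
- scraper: Plain solid grey plastic panel 80 mm wide, 95 mm tall, 8 mm thick, upright in another slot; origin at the centre of its lower edge. Leave it.
- coaster: Square bamboo coaster, 81 mm, 8 mm thick, upright in another slot; origin at the centre of its lower edge. Leave it.
- sugar_pot: White ceramic sugar pot with a flip lid, 70 mm in diameter, 80 mm high; origin under its centre. Leave it.
- tea_tin: Stainless tea tin, 65 mm in diameter, 93 mm high; origin under its centre. Leave it.
- egg_holder: White plastic egg holder with four eggs, 100 (x) by 150 (y) mm, 58 mm high; origin under its centre. Leave it.
- mug: Blue ceramic mug, 80 mm in diameter, 85 mm high, its handle towards its +y; origin under its centre. Leave it.
- bowl: White ceramic bowl, 110 mm in diameter, 55 mm high; origin under its centre. Leave it.
There are look-alikes about, which are no part of the job. What is shaped like the rack but green or purple is not meant.

How it is judged:
By the outcome, as a careful person would: the job done as asked, in the order asked, and still so for the second after the job is handed in, while the arm keeps its last pose, push and grip.
It also fails if it takes over 48 s, if anything falls off the work surface, if the arm or the gripper's body presses on something with over 40 N, if the wrist force passes 120 N, or if a joint passes its speed limit or range.

### The arm

A 7-joint arm with a two-finger parallel gripper is mounted at the origin on the work surface. World frame = base frame: x ahead of the robot, y to its left, z up, the work surface at z = 0. Lengths are in m, angles in rad, forces in N, time in s.
With the tool pointing down it reaches from about 0.425 to 0.925 m from the base axis. Payload 6.8 kg.
Tool frame: the origin (TCP) lies on the front face of the gripper's body, between the roots of the fingers; the fingertips stand 73 mm ahead of it and the grasp point (between the pads) lies 54 mm ahead of it (env.nose_length is the distance from the TCP to the fingertips, in m); z points along the fingers, y is the direction in which the jaws open and shut (so a half turn about z gives the same grasp; the last joint's range is limited). The gripper opens to 85 mm and grips with 20 to 120 N. Pads are 22 mm wide; open, the fingers measure 114 mm over their backs; the gripper's body (76 mm by 85 mm) begins 54 mm behind the grasp point. The pads swing forward as they close: fully open they stand 13 mm farther back than shut.
Start: joints at [1.115, 0.477, 0.022, 1.555, -0.011, 1.109, -0.083], TCP at [0.23, -0.635, 0.304] pointing down, gripper open.
Joint ranges: [-2.96, 2.96], [-0.34, 2.1], [-1.41, 1.46], [0.24, 2.44], [-1.37, 4.51], [0.17, 1.92], [-2.96, 2.96]. Speed limits (rad/s): [2.39, 2.39, 3.14, 3.14, 3.14, 3.14, 3.14].

### API

Orientations are given as a unit quaternion [w, x, y, z].
In Python, from cell import env, kin, camera, calibration, job gives the robot as it stands. The module is installed in compiled form; this text tells all that it offers. Calls block until the motion is done:
- env.reach(position, orientation): joint-space move of the TCP to a pose.
- env.movel(position, velocity=0.15, rot=None, stop_force=None): straight line of the TCP; rot=None keeps the orientation; velocity is the mean speed in m/s. With stop_force (N) it stops when the force on the tool has changed by that much, and returns True; else False.
- env.goto_joints(angles): joint-space move.
- env.grip(opening, f_grip=None): finger opening in m; f_grip is the grip in N (None keeps the last); returns when the fingers have stopped.
- env.dwell(seconds).
- kin.inverse_kinematics(position, orientation): joint angles nearest the present ones, or None.
- env.get_state(): the state.
- camera(name): name is "side" or "top" or "wrist"; returns (picture, depth): 384x512x3 uint8, blue, green, red; 384x512 float32, m along the optical axis (not along the pixel's ray), 0 where there is no reading.
- calibration(name): a dict with "fx", "fy", "cx", "cy" (pixels), "rvec" (rotation vector, rad) and "tvec" (3), from world to camera coordinates, as OpenCV has them. Camera axes: x right, y down, z forward; pixel columns grow to the right and rows downward; lengths in m; the calibration is good to about 2 mm. A picture is of the moment at which its call begins: read the wrist's pose just before it. calibration takes no time and is no camera call; for the wrist camera it gives the pose at the moment of the call.
A pose or a line that the arm cannot do raises env.PlanningError and nothing moves.
- job.job_done(): hands the job in, once; it reports no verdict.
The state is a dict: "time": time; "qpos": joint angles; "joint_velocities": joint speeds; "joint_torque": joint torques, N m; "tcp_pos": TCP position; "orientation": TCP orientation; "force": force on the tool from outside, world axes, zero at the start; "torque": the same for the moment, N m; "opening": finger opening in m.
Only numpy, scipy, OpenCV 4.12 (cv2) and the standard library are available. Lean on these libraries where they do the work, as an engineer would, in place of code of your own. Each camera call takes 0.05 s, during which the arm holds its last target.

## Working session

There is one attempt and no reset: what is moved stays moved. The work goes in short steps, each a Python script; the robot and the scene stay as the last script left them, time stands still between calls to the robot, and variables do not carry over. Pictures are saved under pics/ and viewed, and the job is handed in when it is done.

```bash
mkdir -p pics; cat > h.py <<'E'
import numpy as np, cv2
from scipy.spatial.transform import Rotation as R
from cell import env, kin, camera, calibration, job
def cam(n):
    c=calibration(n); p,d=camera(n); return p,d,c
def save(n,c):
    p,d,cal=c; np.savez('pics/'+n+'.npz',p=p,d=d,**{k:np.array(v) for k,v in cal.items()}); cv2.imwrite('pics/'+n+'.png',p)
def load(n):
    z=np.load('pics/'+n+'.npz'); return z['p'],z['d'],{k:z[k] for k in ('fx','fy','cx','cy','rvec','tvec')}
def cloud(d,c):
    v,u=np.mgrid[:d.shape[0],:d.shape[1]]
    X=np.stack([(u-c['cx'])/c['fx']*d,(v-c['cy'])/c['fy']*d,d],-1)
    M=cv2.Rodrigues(np.array(c['rvec'],float))[0]
    return (X-np.array(c['tvec']).ravel())@M   # M^T (X-t)
def crop(n,u0,v0,u1,v1,s,out):
    p=load(n)[0]; cv2.imwrite('pics/'+out+'.png',cv2.resize(p[v0:v1,u0:u1],None,fx=s,fy=s,interpolation=cv2.INTER_CUBIC))
E
python3 - <<'E'
from h import *
for n in('top','side','wrist'): save(n+'0',cam(n))
print(env.get_state()['time'],env.get_state()['force'])
for n in ('top','side'): print(calibration(n))
E
```

```text
0.15 [-0.73963081 -0.04063425 -0.12880565]
{'fx': 482.87986995280215, 'fy': 482.87986995280215, 'cx': 254.17840579878444, 'cy': 189.593322222029, 'rvec': array([ 2.09935367, -2.12899896,  0.19818141]), 'tvec': array([0.0223777 , 0.54281667, 1.22590344])}
{'fx': 379.6705681311019, 'fy': 379.6705681311019, 'cx': 254.32828716756103, 'cy': 194.4607023381929, 'rvec': array([ 0.73701076, -2.47288319,  1.24626835]), 'tvec': array([0.45789342, 0.25344312, 1.04015364])}
```

View pics/top0.png

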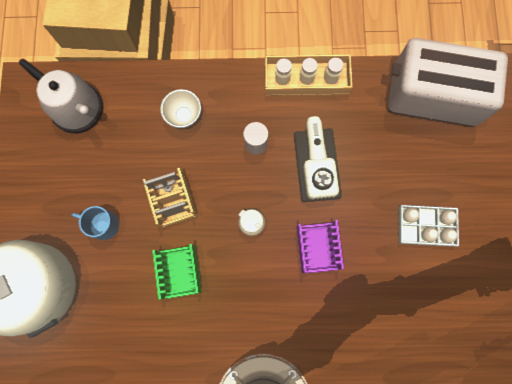

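View pics/side0.png

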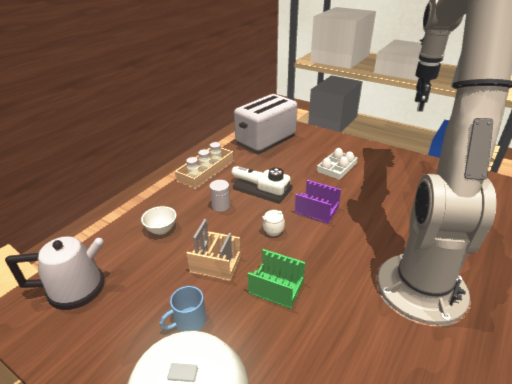

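View pics/wrist0.png

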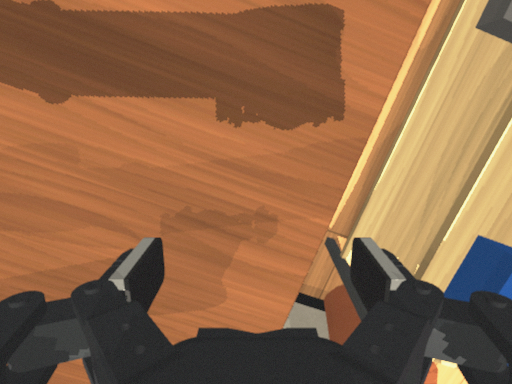

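The top view shows the wooden rack at (169,197), with a green look-alike at (177,272) and a purple one at (320,247). The mixer is at (320,165) and its socket at about (322,179). I'll look at the rack and socket more closely.

```bash
python3 - <<'E'
from h import *
crop('top0',135,160,205,235,8,'c_rack'); crop('top0',290,150,350,210,9,'c_mix'); crop('side0',180,210,250,285,8,'c_rside')
p,d,c=load('top0'); X=cloud(d,c)
for (u,v) in [(322,179),(316,124),(169,197),(251,222),(177,272)]: print((u,v),X[v,u].round(3))
m=(X[...,2]>0.09); m[:160]=0;m[235:]=0;m[:,:135]=0;m[:,205:]=0
q=X[m]; print(len(q)); 
vs,us=np.nonzero(m)
for a,b,z in zip(us,vs,q): print(a,b,z.round(3))
E
```

```text
(322, 179) [ 0.562 -0.161  0.085]
(316, 124) [ 0.718 -0.154  0.067]
(169, 197) [0.524 0.238 0.069]
(251, 222) [0.455 0.024 0.071]
(177, 272) [0.332 0.223 0.008]
349
194 160 [0.294 0.005 1.308]
154 166 [0.294 0.005 1.308]
169 166 [0.294 0.005 1.308]
200 171 [0.294 0.005 1.308]
172 172 [0.574 0.219 0.138]
173 172 [0.574 0.216 0.14 ]
174 172 [0.574 0.213 0.139]
169 173 [0.572 0.226 0.136]
170 173 [0.571 0.223 0.139]
171 173 [0.572 0.221 0.136]
172 173 [0.572 0.219 0.137]
173 173 [0.573 0.217 0.133]
174 173 [0.571 0.213 0.139]
175 173 [0.572 0.211 0.136]
166 174 [0.569 0.233 0.14 ]
167 174 [0.57  0.231 0.136]
168 174 [0.57  0.229 0.134]
169 174 [0.569 0.226 0.138]
170 174 [0.569 0.224 0.136]
171 174 [0.57  0.221 0.135]
172 174 [0.57  0.219 0.133]
173 174 [0.57  0.216 0.135]
174 174 [0.57  0.214 0.135]
175 174 [0.57  0.211 0.135]
176 174 [0.574 0.212 0.116]
163 175 [0.567 0.241 0.136]
164 175 [0.568 0.239 0.134]
165 175 [0.567 0.236 0.138]
166 175 [0.567 0.233 0.138]
167 175 [0.567 0.231 0.138]
168 175 [0.567 0.228 0.137]
169 175 [0.566 0.226 0.139]
170 175 [0.567 0.223 0.137]
171 175 [0.
[... 8136 characters left out ...]

159 211 [0.483 0.257 0.097]
160 211 [0.482 0.254 0.099]
161 211 [0.482 0.252 0.098]
162 211 [0.482 0.249 0.1  ]
163 211 [0.482 0.246 0.099]
164 211 [0.483 0.245 0.093]
165 211 [0.483 0.243 0.093]
156 212 [0.48  0.264 0.101]
157 212 [0.48  0.261 0.101]
158 212 [0.48  0.259 0.1  ]
159 212 [0.48  0.256 0.1  ]
160 212 [0.48  0.254 0.099]
161 212 [0.48  0.252 0.095]
162 212 [0.481 0.25  0.091]
157 213 [0.478 0.262 0.096]
158 213 [0.478 0.26  0.092]
148 215 [0.294 0.005 1.308]
167 218 [0.294 0.005 1.308]
140 219 [0.294 0.005 1.308]
169 219 [0.294 0.005 1.308]
138 220 [0.294 0.005 1.308]
160 221 [0.294 0.005 1.308]
144 223 [0.294 0.005 1.308]
185 227 [0.294 0.005 1.308]
183 231 [0.294 0.005 1.308]
```

View pics/c_rack.png

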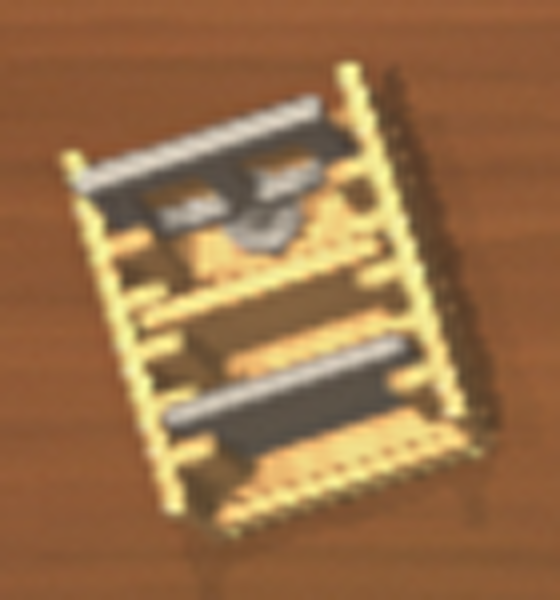

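View pics/c_mix.png

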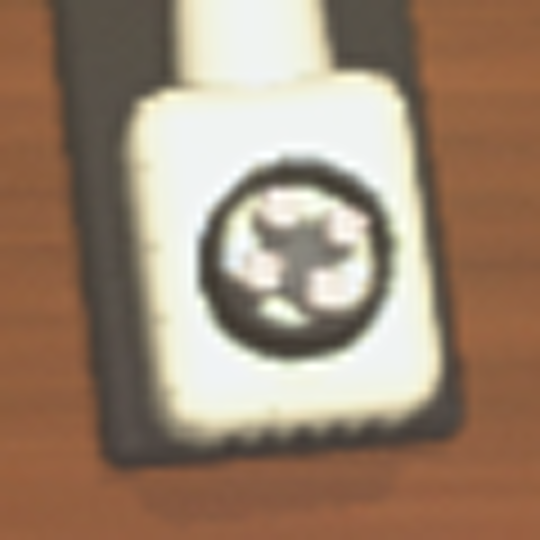

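View pics/c_rside.png

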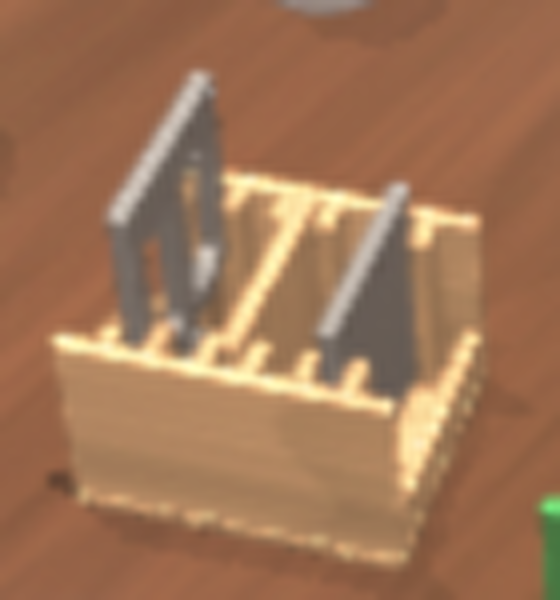

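In the side and top crops, the far-slot piece is tallest. It has openings and a stem, and its top edge is at z≈0.136, so it is the paddle. The candidates, by top-view pixel:
- Far-slot piece (160,177): the paddle.
- Solid scraper in the near slot (173,207).
- Low coaster in the middle slot (170,195).
- Green rack (177,272) and purple rack (320,247): not the rack meant.

Next I'll work out the wrist camera geometry and fetch a close view of the socket.

```bash
cat >> h.py <<'E'
def down(yaw): # tool z down; tool x at angle yaw
    q=(R.from_euler('z',yaw)*R.from_euler('x',np.pi)).as_quat(); return np.array([q[3],q[0],q[1],q[2]])
def st(): 
    s=env.get_state(); return s
def rot(s): o=s['orientation']; return R.from_quat([o[1],o[2],o[3],o[0]])
E
python3 - <<'E'
from h import *
s=st(); c=calibration('wrist'); M=cv2.Rodrigues(np.array(c['rvec']))[0]; t=np.array(c['tvec']).ravel()
cp=-M.T@t; T=rot(s).as_matrix()
print(s['tcp_pos'],T.round(3)); print('cam pos in tool',T.T@(cp-s['tcp_pos'])); print('cam axes in tool (cols)',(T.T@M.T).round(3)); print(c['fx'],c['cx'],c['cy'])
n=2
for P in [(0.561,-0.161,0.30),(0.561,0.25,0.30)]:
  for y in np.radians(np.arange(-180,180,15)):
    q=kin.inverse_kinematics(P,down(y)); print(P,round(np.degrees(y)),None if q is None else np.round(q,2))
E
```

```text
[ 0.22998904 -0.63427046  0.30315558] [[ 0.94   0.341 -0.001]
 [ 0.341 -0.94   0.001]
 [-0.    -0.001 -1.   ]]
cam pos in tool [ 0.06669848  0.00036422 -0.06943477]
cam axes in tool (cols) [[ 0.001 -0.965 -0.263]
 [ 1.     0.001 -0.   ]
 [ 0.001 -0.263  0.965]]
313.25451882672616 256.95631011537967 188.921278754257
(0.561, -0.161, 0.3) -180 [ 0.71  0.42 -0.7   1.75  0.3   1.09  1.49]
(0.561, -0.161, 0.3) -165 [ 0.74  0.43 -0.74  1.75  0.32  1.09  1.73]
(0.561, -0.161, 0.3) -150 [ 1.01  0.6  -1.18  1.73  0.59  1.22  1.77]
(0.561, -0.161, 0.3) -135 [ 1.01  0.6  -1.18  1.73  0.59  1.22  2.03]
(0.561, -0.161, 0.3) -120 [ 1.01  0.6  -1.18  1.73  0.59  1.22  2.29]
(0.561, -0.161, 0.3) -105 [-0.68  0.66  1.28  1.83 -0.69  1.19 -2.57]
(0.561, -0.161, 0.3) -90 [ 0.09  0.33  0.1   1.79 -0.04  1.02 -2.93]
(0.561, -0.161, 0.3) -75 [ 0.13  0.33  0.05  1.79 -0.02  1.02 -2.69]
(0.561, -0.161, 0.3) -60 [ 0.17  0.33 -0.    1.78  0.    1.03 -2.45]
(0.561, -0.161, 0.3) -45 [ 0.21  0.33 -0.05  1.78  0.02  1.03 -2.2 ]
(0.561, -0.161, 0.3) -30 [ 0.24  0.33 -0.09  1.78  0.03  1.03 -1.95]
(0.561, -0.161, 0.
[... 1776 characters left out ...]
0.5  -0.8   1.67  0.39  1.14 -2.15]
(0.561, 0.25, 0.3) 30 [ 0.12  0.53 -0.89  1.67  0.44  1.16 -1.93]
(0.561, 0.25, 0.3) 45 [ 0.18  0.57 -1.    1.66  0.51  1.19 -1.72]
(0.561, 0.25, 0.3) 60 [ 0.19  0.58 -1.01  1.66  0.52  1.2  -1.47]
(0.561, 0.25, 0.3) 75 [ 0.2   0.58 -1.02  1.66  0.53  1.2  -1.21]
(0.561, 0.25, 0.3) 90 [ 0.21  0.59 -1.05  1.66  0.55  1.21 -0.96]
(0.561, 0.25, 0.3) 105 [ 0.22  0.6  -1.07  1.66  0.56  1.22 -0.71]
(0.561, 0.25, 0.3) 120 [ 0.23  0.61 -1.09  1.66  0.57  1.23 -0.46]
(0.561, 0.25, 0.3) 135 [ 0.24  0.62 -1.11  1.66  0.59  1.23 -0.21]
(0.561, 0.25, 0.3) 150 [ 0.25  0.63 -1.13  1.66  0.6   1.24  0.04]
(0.561, 0.25, 0.3) 165 [ 0.26  0.64 -1.14  1.66  0.61  1.25  0.3 ]
```

```bash
python3 - <<'E'
from h import *
y=np.radians(90)
T=np.array([0.562,-0.161-0.02,0.31])
env.reach(T,down(y)); save('w1',cam('wrist')); s=st(); print(s['time'],s['tcp_pos'])
c=load('w1'); X=cloud(c[1],c[2]); print(X[189,256])
T=np.array([0.561,0.25-0.02,0.335])
env.reach(T,down(np.radians(107.5))); save('w2',cam('wrist')); s=st(); print(s['time'],s['tcp_pos'])
E
```

```text
2.225 [ 0.56161003 -0.18270164  0.30983677]
[ 0.56074303 -0.20365765  0.06092725]
3.8 [0.56187065 0.22786729 0.33467445]
```

View pics/w1.png

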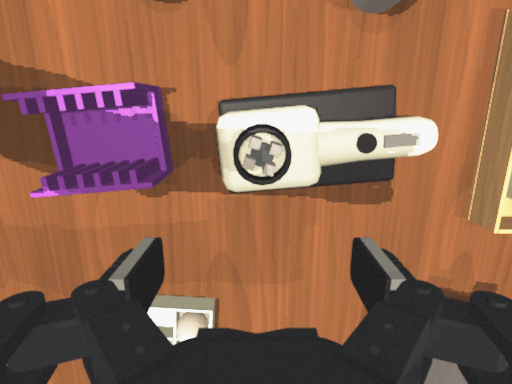

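View pics/w2.png

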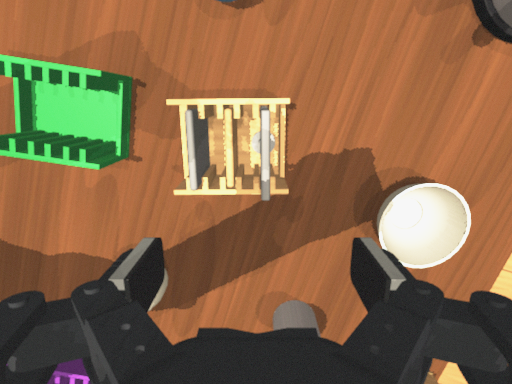

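w1 shows the socket at (263,154) with its cross tilted. w2 shows the paddle's top edge running from (265,108) to (265,198), almost aligned with the tool. Now I'll enlarge and measure both.

```bash
python3 - <<'E'
from h import *
crop('w1',220,110,310,195,7,'c1'); crop('w2',160,90,300,205,5,'c2')
p,d,c=load('w1'); X=cloud(d,c)
sub=X[115:195,220:310].reshape(-1,3); m=(sub[:,2]>0.088)&(sub[:,2]<0.105); q=sub[m]
print('socket pts',len(q), q.mean(0), q[:,2].min(), (q.min(0)+q.max(0))/2)
(cx,cy),r=cv2.minEnclosingCircle(q[:,:2].astype(np.float32)); print('circ',cx,cy,r)
p,d,c=load('w2'); X=cloud(d,c)
sub=X[90:205,240:290].reshape(-1,3); q=sub[(sub[:,2]>0.128)&(sub[:,2]<0.15)]
print(len(q),np.median(q,0)); rect=cv2.minAreaRect((q[:,:2]*1000).astype(np.float32)); print(rect)
a=q[:,:2]-q[:,:2].mean(0); w,V=np.linalg.eigh(a.T@a); print('dir',np.degrees(np.arctan2(V[1,1],V[0,1])))
print(np.sort(q[:,2])[::80])
E
```

```text
socket pts 1513 [ 0.56603195 -0.16231455  0.09377728] 0.08801363394860495 [ 0.56607987 -0.16321939  0.09214258]
circ 0.5661073327064514 -0.16300517320632935 0.027153467759490013
855 [0.56085868 0.25437394 0.1350748 ]
((561.6470336914062, 251.1828155517578), (7.808333873748779, 78.74923706054688), 17.94963264465332)
dir 108.19006698920536
[0.12831247 0.13367419 0.13421324 0.13455084 0.13479381 0.13501368
 0.13518143 0.13537429 0.13556433 0.13585421 0.13622757]
```

View pics/c1.png

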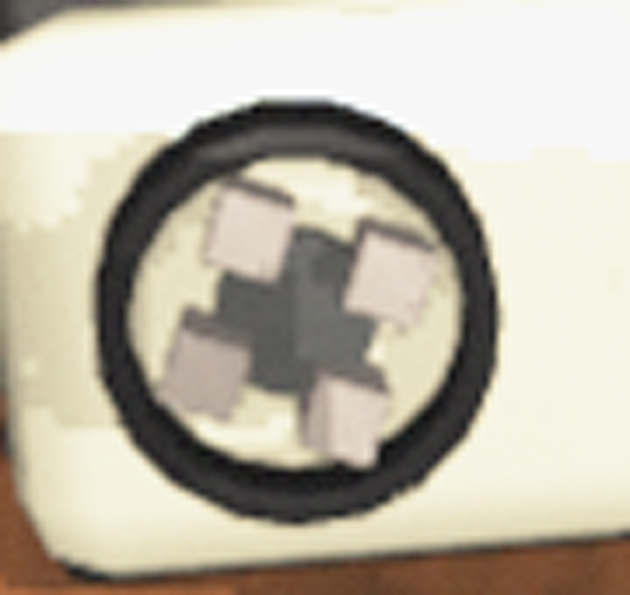

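View pics/c2.png

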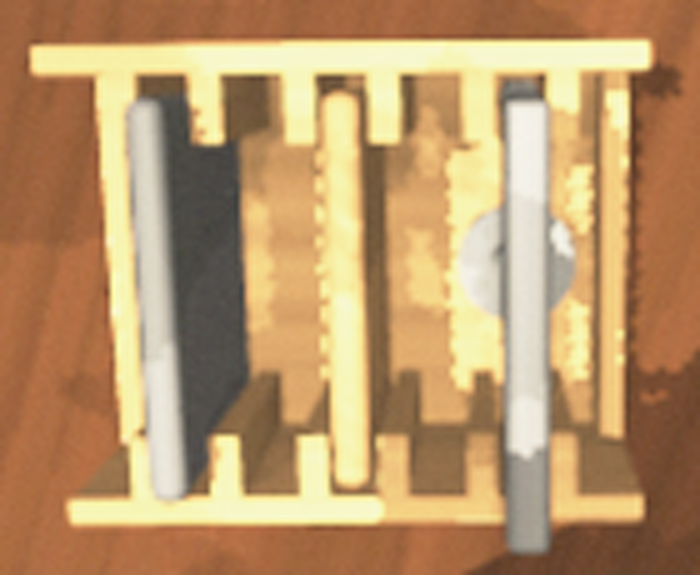

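```bash
cat > sock.py <<'E'
from h import *
from scipy.optimize import minimize
def fit(n,c0=(0.566,-0.163),y0=None,plot=None):
    p,d,c=load(n); M=cv2.Rodrigues(c['rvec'])[0]
    # rectified top view at z=0.095, 0.25mm/px, 60mm square, x right, y up
    g=np.arange(-30,30,0.25)/1000
    gx,gy=np.meshgrid(g,-g); P=np.stack([gx+c0[0],gy+c0[1],np.full_like(gx,0.095)],-1).reshape(-1,3)
    uv=cv2.projectPoints(P,c['rvec'],c['tvec'],np.array([[c['fx'],0,c['cx']],[0,c['fy'],c['cy']],[0,0,1.]]),None)[0].reshape(gx.shape+(2,)).astype(np.float32)
    return cv2.remap(p,uv[...,0],uv[...,1],cv2.INTER_CUBIC)
if __name__=='__main__':
    import sys
    im=fit(sys.argv[1]); im=cv2.resize(im,(720,720),interpolation=cv2.INTER_CUBIC)[60:660,60:660]
    cv2.imwrite('pics/'+sys.argv[2]+'.png',im)
E
python3 sock.py w1 rect1
```

```text
(no output)
```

View pics/rect1.png

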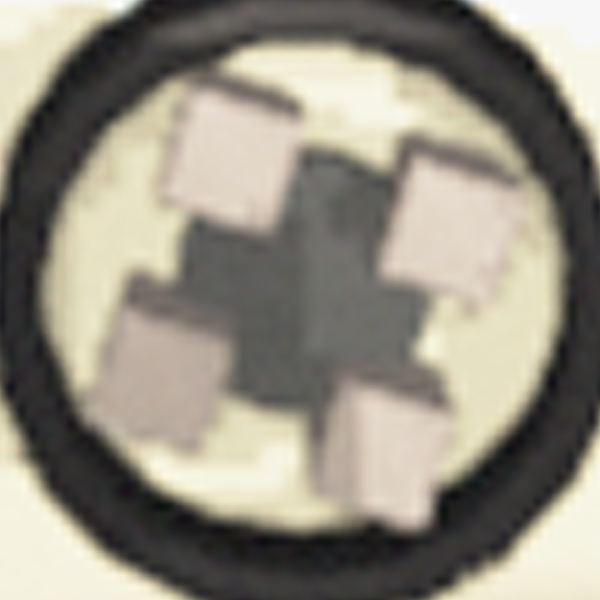

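Rectified view (12 px/mm, centre = (0.566,-0.163)): the block centres are about (232,160), (449,226) and (162,376). That puts the socket centre at (0.5665,-0.1631), with the channels at about -17.5° (mod 90). Next: grasp the paddle and check it.

```bash
python3 - <<'E'
from h import *
Y=np.radians(108); o=down(Y)
env.grip(0.035,80)
env.reach([0.5617,0.2512,0.26],o)
print(env.movel([0.5617,0.2512,0.178],0.1,stop_force=8))
s=st(); print(s['time'],s['tcp_pos'],s['force'])
env.grip(0.0,80); s=st(); print(s['time'],s['opening'],s['force'],s['tcp_pos'])
save('s2',cam('side')); crop('s2',150,170,270,290,5,'c_s2')
E
```

```text
False
5.7167 [0.56208933 0.25152327 0.17867678] [-0.64911277  0.15120525 -0.03598548]
6.075 0.006774988355303973 [-0.27755204  0.15253989  4.31071847] [0.56213903 0.25152973 0.17885865]
```

View pics/c_s2.png

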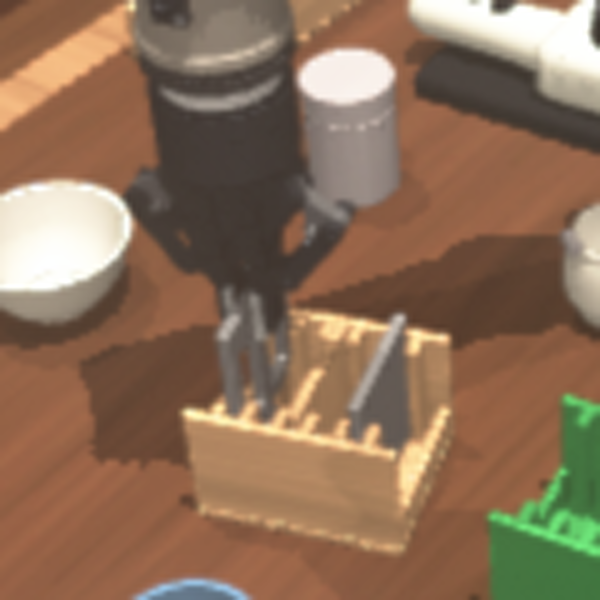

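The paddle is gripped between the jaws at crop (250,300), with a 6.8 mm opening. Now I'll lift it straight up.

```bash
python3 - <<'E'
from h import *
p=st()['tcp_pos']
print(env.movel([p[0],p[1],p[2]+0.11],0.12))
s=st(); print(s['time'],s['opening'],s['force'],s['tcp_pos'])
env.dwell(0.2)
save('s3',cam('side')); crop('s3',150,150,270,290,5,'c_s3'); save('w3',cam('wrist'))
s=st(); print(s['tcp_pos'],s['orientation'],s['force'])
E
```

```text
False
7.2 0.006505125235190805 [-0.10461336 -0.52692644 -1.46341688] [0.56174982 0.25112309 0.28785397]
[0.56197094 0.25151697 0.28836912] [-2.55422011e-04  5.87728920e-01  8.09057820e-01 -3.09240493e-04] [-0.47140664 -0.2201627  -0.9728386 ]
```

View pics/c_s3.png

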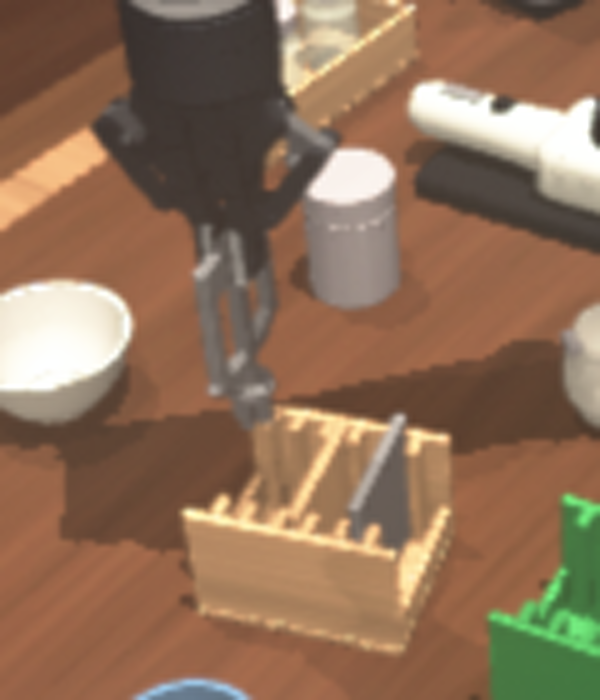

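View pics/w3.png

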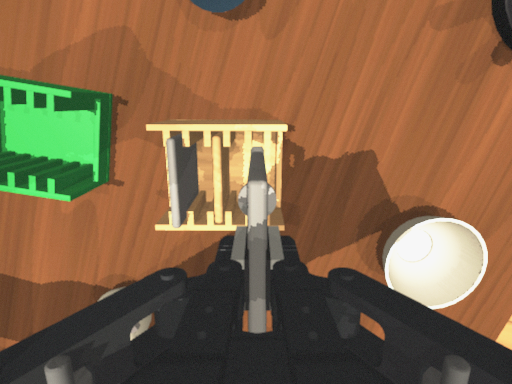

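```bash
python3 - <<'E'
from h import *
crop('w3',215,135,300,245,7,'c_w3')
p,d,c=load('w3'); X=cloud(d,c)
s=st(); T=rot(s).as_matrix(); L=(X-s['tcp_pos'])@T
for v in range(150,240,6):
  print(v,[tuple((L[v,u]*1000).round(0).astype(int)) for u in range(239,278,4)])
E
```

```text
150 [(np.int64(15), np.int64(-20), np.int64(283)), (np.int64(16), np.int64(-15), np.int64(282)), (np.int64(16), np.int64(-11), np.int64(283)), (np.int64(40), np.int64(-4), np.int64(117)), (np.int64(40), np.int64(-1), np.int64(116)), (np.int64(40), np.int64(1), np.int64(117)), (np.int64(39), np.int64(4), np.int64(121)), (np.int64(16), np.int64(12), np.int64(282)), (np.int64(16), np.int64(16), np.int64(282)), (np.int64(17), np.int64(20), np.int64(274))]
156 [(np.int64(9), np.int64(-20), np.int64(283)), (np.int64(8), np.int64(-16), np.int64(284)), (np.int64(9), np.int64(-11), np.int64(283)), (np.int64(39), np.int64(-3), np.int64(99)), (np.int64(39), np.int64(-1), np.int64(98)), (np.int64(39), np.int64(1), np.int64(98)), (np.int64(38), np.int64(3), np.int64(104)), (np.int64(9), np.int64(12), np.int64(284)), (np.int64(9), np.int64(16), np.int64(284)), (np.int64(10), np.int64(20), np.int64(272))]
162 [(np.int64(2), np.int64(-20), np.int64(283)), (np.int64(2), np.int64(-16), np.int64(282)), (np.int64(2), np.int64(-11), np.int64(283)), (np.int64(39), np.int64(-3), np.int64(82)), (np.int64(39
[... 4942 characters left out ...]
, (np.int64(20), np.int64(-1), np.int64(44)), (np.int64(20), np.int64(1), np.int64(44)), (np.int64(20), np.int64(2), np.int64(43)), (np.int64(11), np.int64(4), np.int64(65)), (np.int64(11), np.int64(6), np.int64(65)), (np.int64(11), np.int64(8), np.int64(65))]
234 [(np.int64(11), np.int64(-8), np.int64(59)), (np.int64(11), np.int64(-6), np.int64(59)), (np.int64(17), np.int64(-4), np.int64(45)), (np.int64(18), np.int64(-3), np.int64(43)), (np.int64(17), np.int64(-1), np.int64(44)), (np.int64(18), np.int64(1), np.int64(43)), (np.int64(18), np.int64(2), np.int64(44)), (np.int64(11), np.int64(4), np.int64(59)), (np.int64(11), np.int64(6), np.int64(59)), (np.int64(10), np.int64(8), np.int64(60))]
```

View pics/c_w3.png

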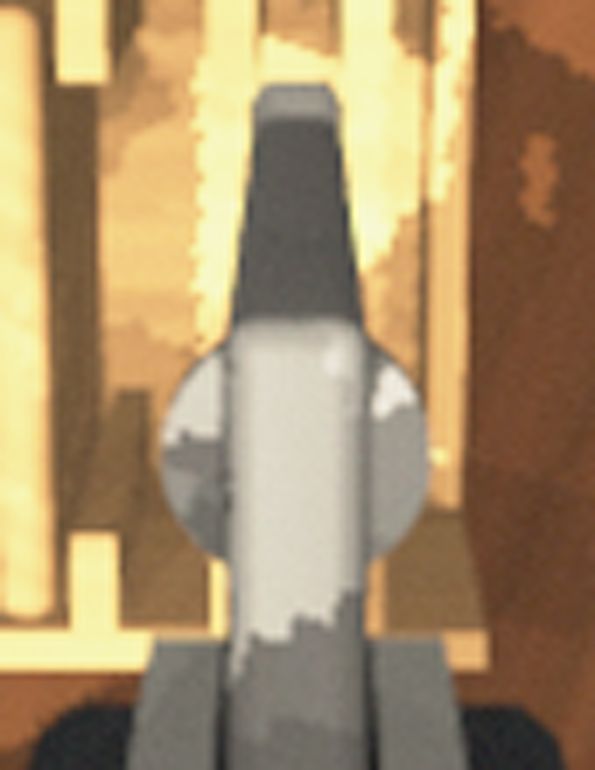

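The paddle is cleanly lifted and the others are still in place. In the tool frame it hangs upright: edge at x≈39 mm throughout, collar centred at y≈0, collar top 103 mm below the top edge as described. Its centre is at about x≈-0.7 mm. Next I'll carry it over, stopping short of the socket for a second look with the hand already at the insertion yaw.

```bash
python3 - <<'E'
from h import *
p=st()['tcp_pos']
env.movel([p[0],p[1],0.325],0.15)
Y=np.radians(72.5); u=np.array([np.cos(Y),np.sin(Y),0])
env.reach(np.array([0.5665,-0.1631,0.325])-0.05*u,down(Y)); env.dwell(0.4)
save('w4',cam('wrist')); s=st(); print(s['time'],s['tcp_pos'],s['opening'],s['force'])
E
python3 sock.py w4 rect4; python3 -c "
from h import *
crop('w4',180,60,340,240,3.5,'c_w4')"
```

```text
10.0333 [ 0.55152726 -0.21059288  0.32498988] 0.006938331573375118 [ 0.20520482 -0.07375371 -1.15225789]
```

View pics/rect4.png

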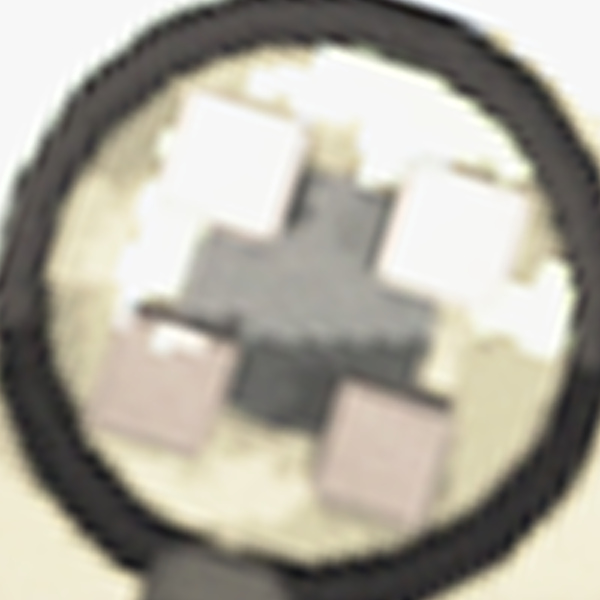

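View pics/c_w4.png

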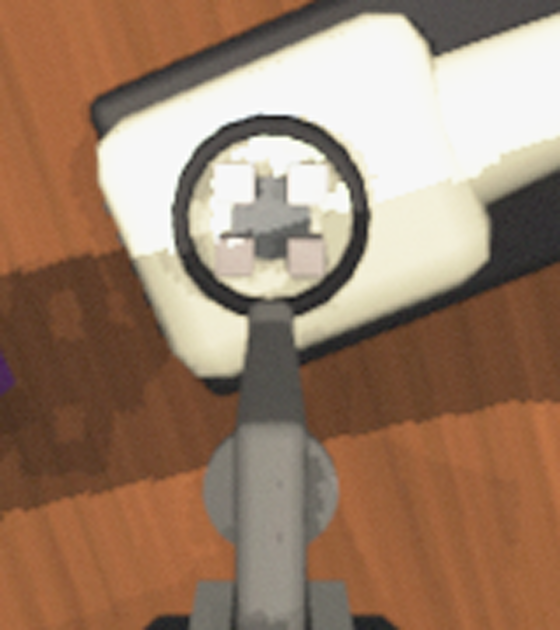

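In the rectified view the block centres are (231,162), (457,233), (166,385) and (382,451). That gives a socket centre of about (0.5667,-0.1636) at -17.4°, agreeing with the first look to 0.6 mm and 0.1°. I'll move over it and descend gently.

```bash
python3 - <<'E'
from h import *
x,y=0.5669,-0.1627
env.movel([x,y,0.325],0.1)
env.movel([x,y,0.283],0.1); env.dwell(0.3)
s=st(); print(s['time'],s['tcp_pos'],s['force'])
save('s5',cam('side')); crop('s5',210,120,310,220,6,'c_s5')
print(env.movel([x,y,0.262],0.03,stop_force=5))
s=st(); print(s['time'],s['tcp_pos'],s['force'],s['torque'])
save('s6',cam('side')); crop('s6',210,120,310,220,6,'c_s6')
E
```

```text
11.5583 [ 0.56715274 -0.16277655  0.28358268] [ 0.38954488 -0.31745713 -0.43505416]
False
12.4583 [ 0.56704477 -0.16269389  0.26213859] [-0.24677599  0.18135309 -1.26226143] [ 0.01825359 -0.01084778  0.01318781]
```

View pics/c_s6.png

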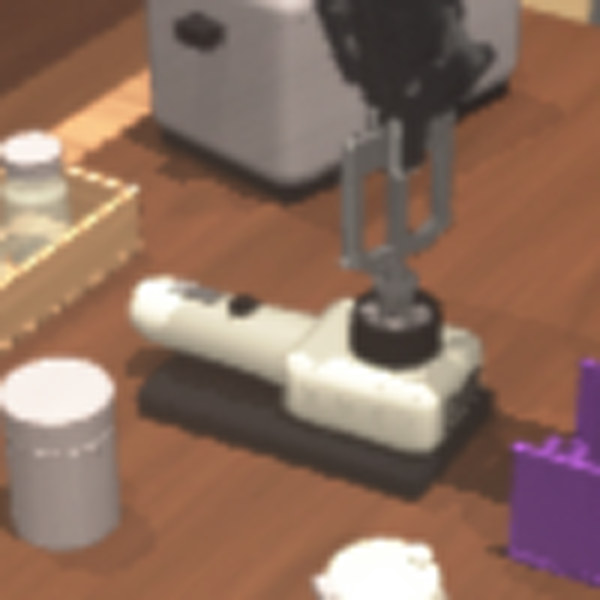

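There was no contact force at 0.262, so the splines are inside the channels; the crop shows the stem entering the ring at (397,315). Now I'll press home.

```bash
python3 - <<'E'
from h import *
x,y=0.5669,-0.1627
for z in (0.256,0.252,0.249,0.247):
    r=env.movel([x,y,z],0.03,stop_force=12); s=st(); print(r,s['time'],s['tcp_pos'].round(4),s['force'].round(2),s['torque'].round(2),s['opening'])
    if r: break
if not r:
    r=env.movel([x,y,0.242],0.01,stop_force=12)
env.dwell(0.3); s=st(); print(r,s['time'],s['tcp_pos'].round(4),s['force'].round(2),s['torque'].round(2),s['opening'])
save('s7',cam('side')); crop('s7',210,120,310,220,6,'c_s7'); save('w7',cam('wrist')); crop('w7',200,120,315,240,5,'c_w7')
E
```

```text
False 12.8583 [ 0.5667 -0.1627  0.2557] [ 0.48 -0.12 -4.89] [-0.07 -0.02 -0.38] 0.007039678073721717
False 13.1417 [ 0.5668 -0.1627  0.2517] [0.77 1.84 4.41] [-0.05 -0.03 -0.17] 0.006897383163037828
False 13.3917 [ 0.5668 -0.1627  0.2488] [ 0.71 -2.05 -4.54] [-0.25  0.01 -0.33] 0.0066553955814471705
False 13.6417 [ 0.5668 -0.1627  0.2469] [-0.06 -0.72 -0.63] [-0.07 -0.04 -0.26] 0.0067095034099132035
False 14.5917 [ 0.5669 -0.1627  0.242 ] [-0.77 -1.93  3.7 ] [-0.48  0.14 -0.14] 0.007155528222749624
```

View pics/c_s7.png

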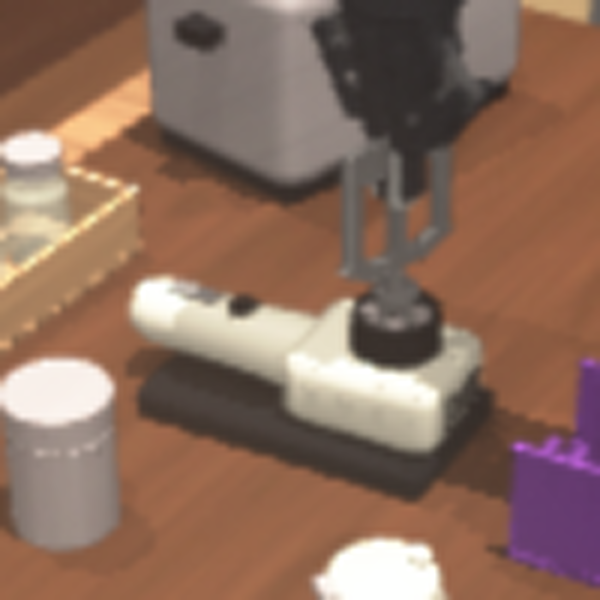

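View pics/c_w7.png

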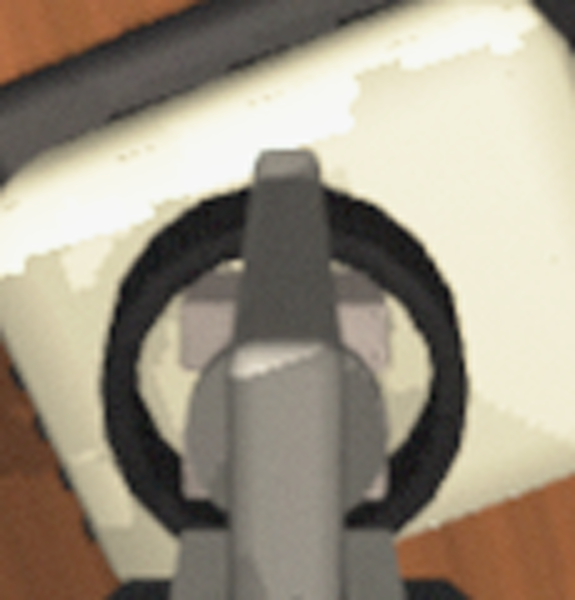

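```bash
cat > meas.py <<'E'
from h import *
def meas(n,s):
    p,d,c=load(n); X=cloud(d,c); T=rot(s).as_matrix(); L=(X-s['tcp_pos'])@T
    a=(np.abs(L[...,1])<3e-3/1)&(L[...,0]>0.018)&(L[...,0]<0.036)&(L[...,2]<0.06)&(L[...,2]>0.02)&(d>0)
    print('top edge tool z',np.median(L[a][:,2]),'world',np.median(X[a][:,2]),a.sum())
    e=(np.abs(L[...,1])<2e-3)&(L[...,0]>0.030)&(L[...,2]>0.055)&(L[...,2]<0.115)
    k=L[e]; k=k[np.abs(k[:,0]-np.median(k[:,0]))<0.004]; print('edge x',np.median(k[:,0]),'slope',np.polyfit(k[:,2],k[:,0],1)[0], len(k))
    b=(np.abs(L[...,1])>6.5e-3)&(np.abs(L[...,1])<12e-3)&(np.abs(L[...,0])<0.008)&(L[...,2]>0.12)&(L[...,2]<0.18)
    z=L[b]; print('collar? tool z',np.percentile(z[:,2],[5,25,50,75,95]).round(4),'world',np.percentile(X[b][:,2],[5,25,50,75,95]).round(4),b.sum())
if __name__=='__main__':
    meas('w7',st())
E
python3 meas.py
python3 - <<'E'
from h import *
from meas import meas
s=st(); T=(R.from_euler('z',108,degrees=True)*R.from_euler('x',np.pi)).as_quat()
s3={'tcp_pos':np.array([0.56197,0.251517,0.288369]),'orientation':[T[3],T[0],T[1],T[2]]}
meas('w3',s3)
E
```

```text
top edge tool z 0.029881861925987657 world 0.21215313645701256 862
edge x 0.03960988828961468 slope 0.016937813083529655 192
collar? tool z [0.1317 0.1324 0.1328 0.1333 0.1477] world [0.0943 0.1087 0.1093 0.1097 0.1103] 287
top edge tool z 0.043734828665006664 world 0.24463417133499332 705
edge x 0.03921040747803928 slope 0.0028962814946203504 182
collar? tool z [0.1458 0.1463 0.1467 0.1472 0.1479] world [0.1405 0.1412 0.1416 0.142  0.1426] 263
```

The paddle slipped in the jaws. Its top edge is now 30 mm below the TCP (it was 44), and the collar top is at z≈0.110 where home is 0.100, so the tip sits on the ejector, which isn't pressed. The splines are engaged and the spring isn't loaded, so I can re-grip higher up with full grip force without disturbing anything. First I'll check that the force readings are steady.

```bash
python3 - <<'E'
from h import *
for i in range(6):
    env.dwell(0.05); s=st(); print(s['force'].round(1),s['torque'].round(2),s['opening'],s['joint_torque'].round(1))
x,y=0.5669,-0.1627
env.grip(0.012,120); s=st(); print('open',s['opening'],s['force'].round(1))
env.movel([x,y,0.258],0.05); 
save('w8',cam('wrist')); 
env.grip(0.0,120); env.dwell(0.2); s=st(); print(s['time'],s['opening'],s['force'].round(1),s['torque'].round(2),s['tcp_pos'])
save('w9',cam('wrist')); crop('w9',200,120,315,240,5,'c_w9')
from meas import meas
meas('w8',s); meas('w9',s)
E
```

```text
[-0.5  0.9 -0.6] [-0.02  0.01  0.19] 0.0070522058059779855 [ -0.2 -52.2  -6.  -24.8  -0.    0.   -0. ]
[ 0.1 -0.8 -3.6] [-0.11 -0.01  0.24] 0.006562283356627583 [  0.7 -52.1  -5.4 -24.6   0.    0.   -0. ]
[-1.9 -0.1 -4. ] [0.28 0.02 0.32] 0.006466447610696851 [ -0.2 -51.9  -6.  -24.8  -0.1  -0.1  -0. ]
[-1.3  0.2 -5.1] [-0.26  0.23  0.34] 0.007182879550283799 [  0.6 -52.3  -5.6 -24.8  -0.1   0.   -0. ]
[-0.3  1.8 -1.1] [0.13 0.03 0.35] 0.006913894543127572 [  0.1 -52.2  -5.7 -24.7   0.1   0.1   0. ]
[0.1 2.5 0.8] [ 0.39 -0.04  0.25] 0.006888827258470276 [ -0.4 -52.   -5.9 -24.8   0.1   0.    0. ]
open 0.011873602419344969 [-0.2  0.3  0.1]
16.15 0.005715340057574647 [ 0.  -0.2  1.6] [-0.06  0.09 -0.04] [ 0.56687435 -0.16276274  0.25798912]
top edge tool z 0.04566030739752398 world 0.21232632186652883 654
edge x 0.03942348808271724 slope 0.005596270052026498 182
collar? tool z [0.1478 0.1484 0.1488 0.1493 0.1516] world [0.1064 0.1087 0.1092 0.1096 0.1102] 262
top edge tool z 0.046026812630243344 world 0.21196034256028629 666
edge x 0.03988064626536714 slope 0.0011947808304007242 178
collar? tool z [0.1479 0.1486 0.149  0.1495 0.1503] world [0.1077 0.1085 0.109  0.1094 0.1101] 281
```

View pics/c_w9.png

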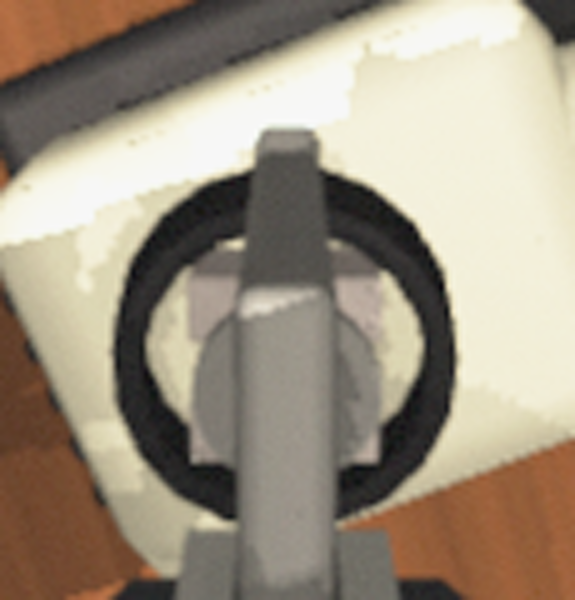

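Re-gripped at the top bar with the paddle upright. Now I'll press in small steps and measure for slip.

```bash
python3 - <<'E'
from h import *
from meas import meas
x,y=0.5669,-0.1627
ops=[];F=[]
for i in range(6): env.dwell(0.02); s=st(); ops.append(s['opening']);F.append(s['force'][2])
print(np.round(ops,5),np.round(F,1))
r=env.movel([x,y,0.2535],0.02,stop_force=30); 
ops=[];F=[]
for i in range(6): env.dwell(0.02); s=st(); ops.append(s['opening']);F.append(s['force'][2])
print(r,s['tcp_pos'],s['time']); print(np.round(ops,5),np.round(F,1))
save('w10',cam('wrist')); meas('w10',s)
E
```

```text
[0.00603 0.00574 0.00584 0.00626 0.00544 0.00594] [1.3 2.3 1.1 0.4 1.7 2.2]
False [ 0.56672025 -0.16244605  0.25309402] 16.775
[0.00633 0.00624 0.00615 0.00608 0.00615 0.00584] [-2.3 -5.6 -0.  -2.7  6.7  9.9]
top edge tool z 0.03326786863431261 world 0.21983012832870247 826
edge x 0.04008457345151283 slope 0.017520645994078342 203
collar? tool z [0.1353 0.1358 0.1363 0.1367 0.1589] world [0.0942 0.1164 0.1168 0.1173 0.1178] 278
```

Unexpected: the collar rose about 8 mm while the gripper went down 4.5 mm, so the beater is riding up through the pads. I need to look before doing anything else.

```bash
python3 - <<'E'
from h import *
from meas import meas
crop('w10',200,120,315,240,5,'c_w10')
s=st(); print(s['time'],s['tcp_pos'],s['force'].round(1),s['opening'],s['orientation'])
save('s11',cam('side')); crop('s11',240,120,310,200,8,'c_s11')
save('w11',cam('wrist')); meas('w11',s)
E
```

```text
16.825 [ 0.56661352 -0.16261718  0.25305363] [-0.4  0.2 -1.6] 0.005564086232321078 [-3.14299900e-04  8.06379535e-01  5.91398231e-01 -2.80504043e-04]
top edge tool z 0.029080031954267792 world 0.22397128611798878 886
edge x 0.04081074365434353 slope -0.004460653496519867 163
collar? tool z [0.1303 0.1309 0.1314 0.132  0.1591] world [0.0939 0.1211 0.1216 0.1221 0.1227] 315
```

View pics/c_w10.png

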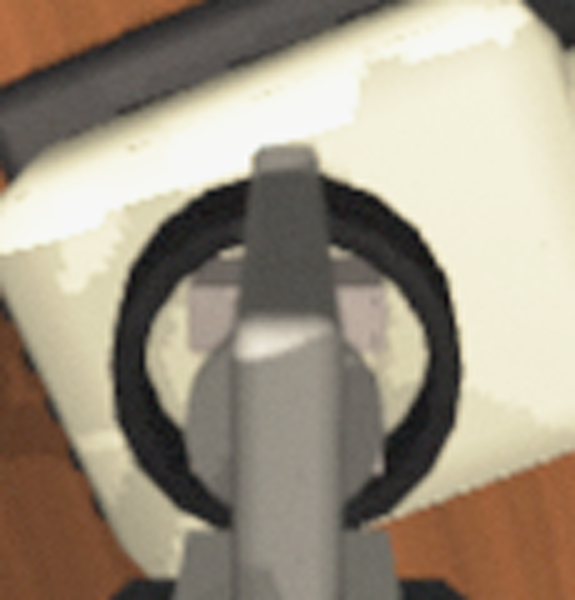

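View pics/c_s11.png

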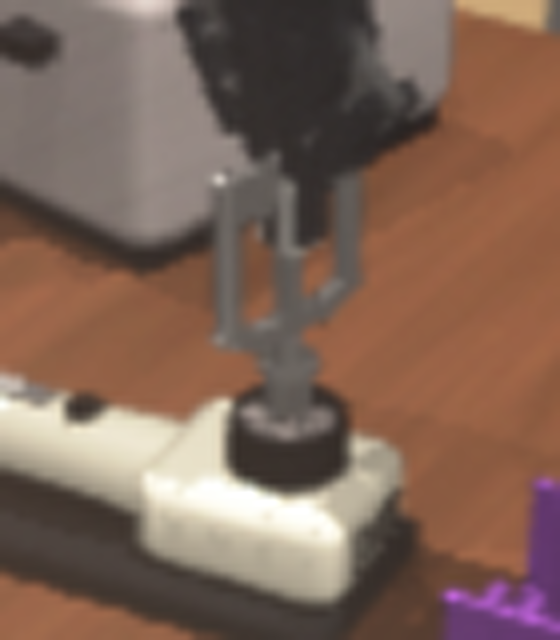

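The grip chatters: opening and force both oscillate when the beater is held at both ends, and that walks the paddle up through the pads. The higher the force, the worse it gets. I'll try a much softer grip and see whether it calms down.

```bash
cat >> meas.py <<'E'
def samp(n=6):
    ops=[];F=[];Q=[]
    for i in range(n): env.dwell(0.02); s=st(); ops.append(s['opening']*1000);F.append(s['force']);Q.append(s['torque'][2])
    F=np.array(F); print('t',round(s['time'],2),'tcp',s['tcp_pos'].round(4),'op',np.round(ops,2),'Fz',F[:,2].round(1),'Fx',F[:,0].round(1),'Fy',F[:,1].round(1),'Mz',np.round(Q,2)); return s
def look(n):
    c=cam('wrist'); save(n,c); meas(n,st())
E
python3 - <<'E'
from h import *
from meas import *
env.grip(0.0,30); samp(); look('w12'); samp(); look('w13')
E
```

```text
t 17.24 tcp [ 0.5668 -0.1627  0.2534] op [5.8  5.75 6.08 6.05 6.   6.67] Fz [-0.9 -0.2 -1.2 -1.8 -1.3 -1.1] Fx [-0.2  0.2 -0.1 -0.3  0.3 -0. ] Fy [ 0.8 -0.   0.4  0.4 -0.   0.6] Mz [ 0.   -0.03 -0.03 -0.01  0.    0.04]
top edge tool z 0.029001953042145128 world 0.22445359023516617 873
edge x 0.04085693472323594 slope -0.004120413499811395 167
collar? tool z [0.1301 0.1308 0.1314 0.132  0.1594] world [0.094  0.1215 0.1221 0.1226 0.1233] 316
t 17.39 tcp [ 0.5669 -0.1627  0.2535] op [5.89 5.92 6.22 5.96 5.96 6.06] Fz [-0.3 -1.2 -1.3 -0.7 -1.5 -1.4] Fx [-0.4  1.1 -0.2  0.3 -0.7 -0.2] Fy [-0.3 -0.9 -0.  -0.  -0.3 -1. ] Mz [-0.04 -0.   -0.01 -0.01 -0.02  0.05]
top edge tool z 0.02905898210760049 world 0.2244687634486309 883
edge x 0.04094719720302433 slope -0.0033571199381050134 161
collar? tool z [0.1302 0.1309 0.1314 0.132  0.1597] world [0.0939 0.1215 0.1221 0.1227 0.1233] 311
```

```bash
cat >> meas.py <<'E'
def atz(n,uvs,z):
    p,d,c=load(n); M=cv2.Rodrigues(c['rvec'])[0]; o=-M.T@c['tvec'].ravel(); out=[]
    for u,v in uvs:
        r=M.T@np.array([(u-c['cx'])/c['fx'],(v-c['cy'])/c['fy'],1]); out.append(o+r*(z-o[2])/r[2])
    return np.array(out)
E
python3 - <<'E'
from h import *
from meas import *
crop('w9',225,160,290,225,12,'z9'); crop('w13',225,155,290,230,10,'z13')
E
```

```text
(no output)
```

View pics/z9.png

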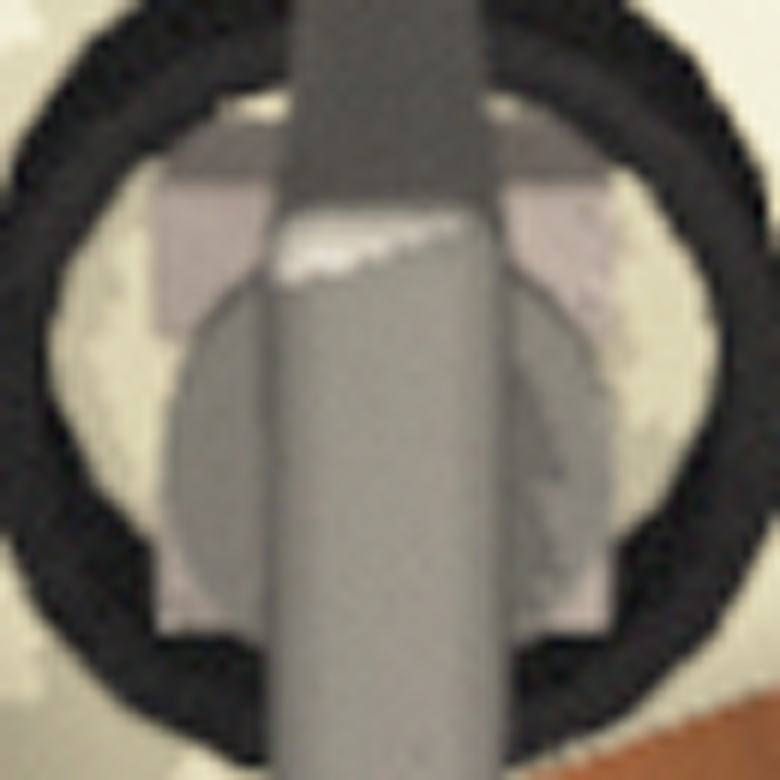

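View pics/z13.png

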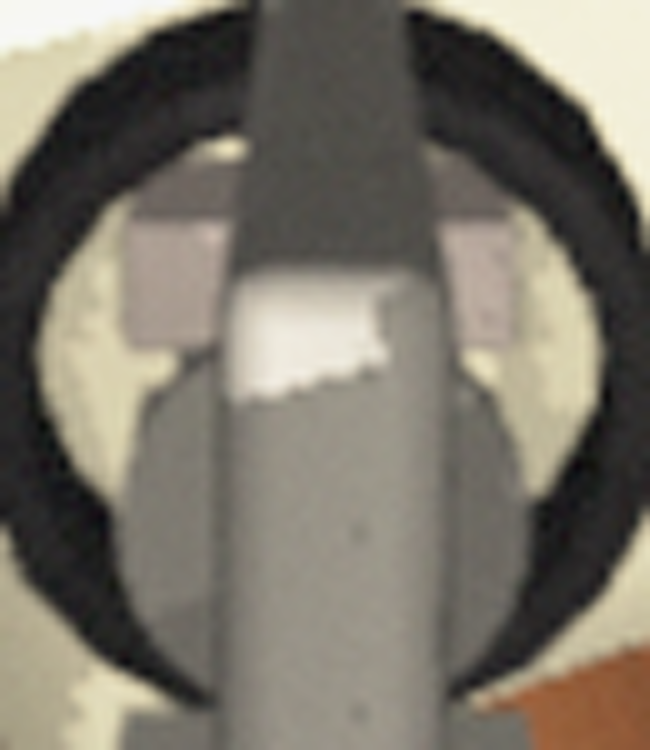

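```bash
python3 - <<'E'
from h import *
from meas import *
s=st(); Y=np.radians(72.5); T=rot(s).as_matrix()
tc=np.array([0.56687,-0.16276,0.258])
f=lambda L,k,a,b:[(x/k+a,y/k+b) for x,y in L]
P=atz('w9',f([(155,180),(612,180),(155,635),(612,635)],12,225,160),0.095)
print('blocks tool',((P-tc)@T*1000).round(1), 'ctr',((P.mean(0)-tc)@T*1000).round(2), P.mean(0))
C=atz('w9',f([(165,455),(612,455)],12,225,160),0.1095); print('collar',((C-tc)@T*1000).round(1))
tc=np.array([0.5669,-0.1627,0.2534])
P=atz('w13',f([(122,217),(518,217),(122,350),(518,350)],10,225,155),0.095); print('w13 blocks',((P-tc)@T*1000).round(1), P.mean(0))
C=atz('w13',f([(120,520),(528,520)],10,225,155),0.1222); print('collar',((C-tc)@T*1000).round(1))
E
```

```text
blocks tool [[ 14.  -14.2 163. ]
 [ 14.   14.7 163. ]
 [-16.5 -14.7 163. ]
 [-16.5  15.2 163. ]] ctr [ -1.23   0.24 163.  ] [ 0.56674303 -0.16400298  0.095     ]
collar [[  0.2 -13.  148.5]
 [  0.3  14.1 148.5]]
w13 blocks [[ 13.7 -14.5 158.4]
 [ 13.7  15.  158.4]
 [  3.4 -14.7 158.4]
 [  3.4  15.2 158.4]] [ 0.56972065 -0.15460781  0.095     ]
collar [[ -1.  -13.3 131.2]
 [ -0.9  14.3 131.2]]
```

The grip has drifted along the width (paddle centre now +0.9 mm in tool x) and the socket centre refines to (0.5667,-0.1639). That misalignment was probably part of the binding. The plan: lift clear, re-centre, set the tip back on the ejector, re-grip the top bar more softly, and press slowly while sampling.

```bash
python3 - <<'E'
from h import *
from meas import *
Y=np.radians(72.5); u=np.array([np.cos(Y),np.sin(Y),0]); S=np.array([0.5667,-0.1639,0])
p=st()['tcp_pos']; env.movel([p[0],p[1],0.268],0.06); look('w14'); samp(3)
t=S-0.0009*u
env.movel([t[0],t[1],0.262],0.05); 
r=env.movel([t[0],t[1],0.241],0.02,stop_force=5); print(r); samp(5); look('w15')
crop('w15',225,155,290,230,8,'z15')
E
```

```text
top edge tool z 0.02854255134433807 world 0.23975875236559435 879
edge x 0.04095721168613963 slope -0.004372160104335525 160
collar? tool z [0.1297 0.1304 0.1309 0.1315 0.1743] world [0.094  0.1368 0.1374 0.1379 0.1386] 295
t 17.93 tcp [ 0.5668 -0.1627  0.268 ] op [5.92 6.02 5.89] Fz [-0.9 -1.2 -0.9] Fx [ 0.3  0.  -1.3] Fy [-0.   0.6 -0.2] Mz [-0.03 -0.06 -0.04]
True
t 18.91 tcp [ 0.5666 -0.1649  0.252 ] op [5.67 6.2  5.7  5.96 5.92] Fz [5.3 5.5 4.9 5.1 4.7] Fx [ 0.2  0.6  0.1 -1.  -0.4] Fy [-0.4 -0.6 -1.4 -0.3  0.5] Mz [ 0.02 -0.03  0.06  0.    0.03]
top edge tool z 0.028935178480924233 world 0.22302394857656338 886
edge x 0.040994076002356966 slope -0.0037533061493118594 165
collar? tool z [0.1302 0.1308 0.1312 0.1317 0.1581] world [0.0938 0.1203 0.1208 0.1212 0.1218] 305
```

View pics/z15.png

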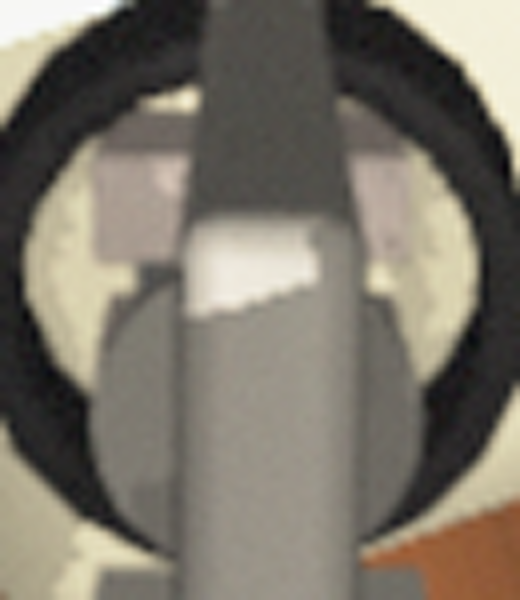

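The tip rests on the block tops (collar at 0.121) with a steady 5 N and no slip at the 30 N grip, so the softer grip is stable. I'll measure the collar centre properly with a circle fit.

```bash
cat >> meas.py <<'E'
from scipy.optimize import least_squares
def collar(n,tcp,yaw=72.5):
    p,d,c=load(n); X=cloud(d,c); T=(R.from_euler('z',yaw,degrees=True)*R.from_euler('x',np.pi)).as_matrix(); L=(X-tcp)@T
    b=(np.abs(L[...,1])>5.5e-3)&(np.abs(L[...,1])<15e-3)&(np.abs(L[...,0])<0.016)&(L[...,2]>0.12)&(L[...,2]<0.16)
    z0=np.median(L[b][:,2]); b&=np.abs(L[...,2]-z0)<0.003
    m=b.astype(np.uint8); k=m&~cv2.erode(m,np.ones((3,3),np.uint8)); q=L[k>0]
    # maximise points: fit circle r=14 to outline points near the circle, robustly
    f=lambda v:(np.hypot(q[:,0]-v[0],q[:,1]-v[1])-0.0138)*1000
    r=least_squares(f,[0,0],loss='cauchy',f_scale=0.4); 
    res=np.abs(f(r.x)); print(n,'collar centre tool mm',(r.x*1000).round(2),'z',z0.round(4),'inl',(res<0.5).sum(),len(q))
    return r.x
E
python3 - <<'E'
from h import *
from meas import *
collar('w3',np.array([0.56197,0.251517,0.288369]),108)
collar('w4',np.array([0.55153,-0.21059,0.32499]))
collar('w9',np.array([0.56687,-0.16276,0.258]))
collar('w13',np.array([0.5669,-0.1627,0.2534]))
collar('w14',np.array([0.5668,-0.1627,0.268]))
collar('w15',np.array([0.5666,-0.1649,0.252]))
tc=np.array([0.5666,-0.1649,0.252]); T=rot(st()).as_matrix()
P=atz('w15',[(x/8+225,y/8+155) for x,y in [(95,153),(410,153),(95,260),(405,260)]],0.095); print(((P-tc)@T*1000).round(1))
E
```

```text
w3 collar centre tool mm [-0.49 -0.5 ] z 0.1467 inl 75 158
w4 collar centre tool mm [-0.26 -0.15] z 0.1466 inl 80 156
w9 collar centre tool mm [ 0.12 -0.15] z 0.149 inl 75 160
w13 collar centre tool mm [-0.76 -0.16] z 0.1316 inl 78 160
w14 collar centre tool mm [-0.64  0.44] z 0.1305 inl 78 160
w15 collar centre tool mm [-0.6  -0.26] z 0.1317 inl 85 159
[[ 16.1 -14.6 157. ]
 [ 16.1  14.5 157. ]
 [  5.8 -14.8 157. ]
 [  5.8  14.2 157. ]]
```

The collar centre is at tool x≈-0.6, and slightly less at the tip, while the socket is at +1.2. The paddle leans slightly in the jaws, so the tip is about 2 mm off. I'll shift by +2 mm along tool x and descend again.

```bash
python3 - <<'E'
from h import *
from meas import *
x,y=0.5672,-0.1630
p=st()['tcp_pos']; env.movel([p[0],p[1],0.257],0.05); env.movel([x,y,0.257],0.05)
r=env.movel([x,y,0.236],0.02,stop_force=4); print(r); s=samp(5); look('w16'); collar('w16',s['tcp_pos'])
crop('w16',225,155,290,230,8,'z16')
E
```

```text
True
t 20.48 tcp [ 0.5671 -0.163   0.2373] op [6.2  6.03 6.16 5.73 5.64] Fz [4.  3.7 3.2 3.8 3.4] Fx [-0.   0.2  0.5 -0.6  1. ] Fy [ 0.6 -0.8 -0.8 -0.1  0.3] Mz [-0.05  0.02 -0.03  0.03  0.04]
top edge tool z 0.02891792550307979 world 0.20828885660874163 903
edge x 0.04100937413715581 slope -0.00369220251372219 163
collar? tool z [0.1302 0.1307 0.1312 0.1317 0.1407] world [0.0965 0.1056 0.1061 0.1065 0.107 ] 286
w16 collar centre tool mm [-0.6  -0.54] z 0.1323 inl 86 160
```

It went straight in: the collar top is at 0.107, the ejector is already pressed about 3 mm, the load is a steady 4 N and nothing slipped. I'll keep going with this grip.

```bash
python3 - <<'E'
from h import *
from meas import *
x,y=0.5672,-0.1630
for z in (0.2345,0.232):
    r=env.movel([x,y,z],0.02,stop_force=10); s=samp(4); look('w17_%d'%(z*1e4)); collar('w17_%d'%(z*1e4),s['tcp_pos'])
    if r: break
E
```

```text
t 20.86 tcp [ 0.5673 -0.163   0.2346] op [5.69 5.83 5.85 5.91] Fz [5.1 4.9 5.7 4.9] Fx [-0.1 -0.7  0.3 -0.8] Fy [-0.  -0.  -0.6 -0.1] Mz [-0.03 -0.01 -0.01  0.01]
top edge tool z 0.028903735934137628 world 0.20570015116587384 887
edge x 0.04094551064610849 slope -0.0036442672087544643 165
collar? tool z [0.1301 0.1308 0.1312 0.1317 0.1326] world [0.1021 0.1029 0.1034 0.1038 0.1045] 281
w17_2345 collar centre tool mm [-0.65 -0.69] z 0.1323 inl 82 155
t 21.25 tcp [ 0.5673 -0.163   0.2322] op [6.18 6.33 6.   6.09] Fz [5.8 6.3 6.6 5.7] Fx [-0.3  0.1  0.1  0.2] Fy [ 0.  -0.3 -1.1 -0.7] Mz [ 0.04 -0.05 -0.01 -0.04]
top edge tool z 0.02893995920720096 world 0.20330832557791956 890
edge x 0.040940163314099096 slope -0.004172347692693375 164
collar? tool z [0.13   0.1308 0.1312 0.1317 0.1326] world [0.0997 0.1005 0.1011 0.1015 0.1022] 273
w17_2320 collar centre tool mm [-0.9  -0.71] z 0.1341 inl 56 234
```

Fz tracks the spring at 0.5 N/mm, so there are about 2 mm to go. This is the final press until the collar bottoms out.

```bash
python3 - <<'E'
from h import *
from meas import *
x,y=0.5672,-0.1630
r=env.movel([x,y,0.2265],0.01,stop_force=8); print(r); s=samp(6); look('w18'); collar('w18',s['tcp_pos'])
env.dwell(0.5); s=samp(6); look('w19')
save('s19',cam('side')); crop('s19',240,120,310,200,8,'c_s19'); crop('w19',215,145,300,240,7,'z19')
save('t19',cam('top'))
E
```

```text
True
t 21.75 tcp [ 0.5675 -0.1632  0.2308] op [6.12 5.84 5.87 5.97 6.33 6.25] Fz [5.5 6.4 5.6 6.9 7.2 6.5] Fx [-2.4 -1.4 -1.1 -0.9 -1.1 -1.2] Fy [-0.3  0.2 -0.8 -0.3  0.9  0. ] Mz [-0.06  0.    0.01 -0.    0.05 -0.01]
top edge tool z 0.028892507233111688 world 0.2018594737484859 895
edge x 0.04099434589995699 slope -0.003746161938193538 165
collar? tool z [0.1302 0.1307 0.1311 0.1316 0.1322] world [0.0986 0.0992 0.0997 0.1001 0.1006] 276
w18 collar centre tool mm [-0.54 -0.8 ] z 0.1352 inl 35 189
t 22.4 tcp [ 0.5675 -0.1631  0.2308] op [5.85 6.27 5.92 6.13 5.83 5.87] Fz [6.5 6.3 6.3 6.9 6.7 6.5] Fx [-1.1 -1.5 -0.3 -1.6 -1.  -1.6] Fy [-0.5  0.  -0.4  0.7 -1.  -0. ] Mz [ 0.01  0.05  0.06 -0.01  0.01  0.07]
top edge tool z 0.02890464181195314 world 0.20184728363865875 901
edge x 0.0409774762542706 slope -0.004437642492066175 164
collar? tool z [0.1301 0.1308 0.1312 0.1317 0.1325] world [0.0983 0.099  0.0996 0.1    0.1007] 279
```

View pics/c_s19.png

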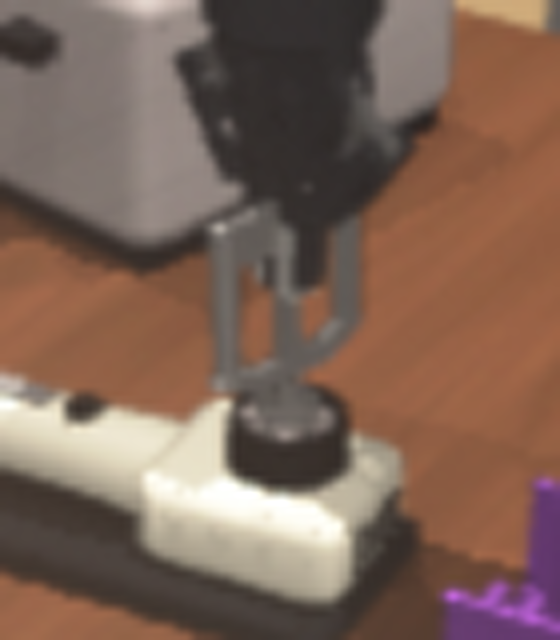

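View pics/z19.png

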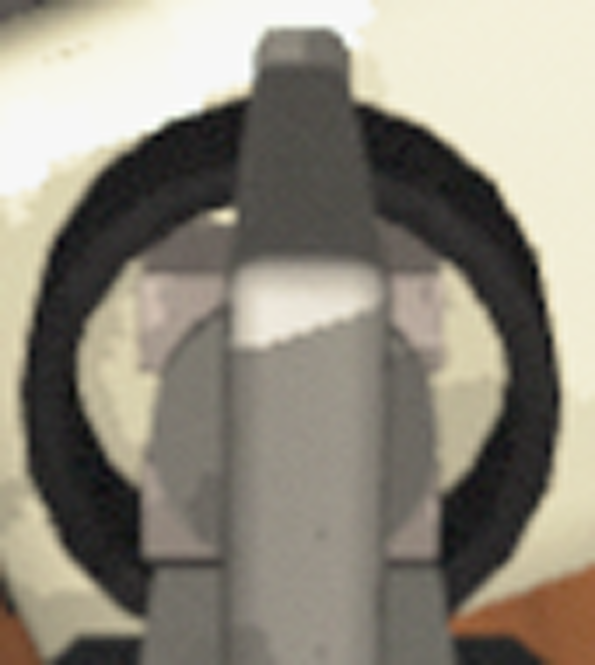

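View pics/t19.png

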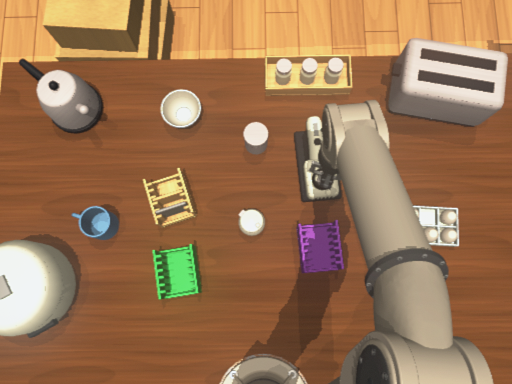

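The collar top reads 0.0996, essentially flush. But Fz is only about the spring force, so this may not be firmly bottomed out. I'll press a little more and look for a hard stop.

```bash
python3 - <<'E'
from h import *
from meas import *
x,y=0.5674,-0.1631
for z in (0.2302,0.2296,0.2290,0.2284):
    r=env.movel([x,y,z],0.004,stop_force=14); s=samp(5); print(r)
    if r or s['force'][2]>15: break
look('w20')
E
```

```text
t 22.9 tcp [ 0.5674 -0.1631  0.2307] op [5.99 5.82 6.1  6.08 5.93] Fz [7.4 8.3 8.3 7.8 8.4] Fx [-2.1 -1.5 -0.9 -0.8 -2.2] Fy [ 0.4 -0.5 -0.5 -0.7 -0.6] Mz [-0.01  0.01  0.02  0.    0.02]
False
t 23.28 tcp [ 0.5675 -0.1631  0.2306] op [5.8  5.77 5.85 6.09 6.07] Fz [11.4 11.3 12.  11.  10.9] Fx [-3.4 -2.6 -2.1 -2.4 -2.8] Fy [-0.7  0.8 -0.2 -0.7 -0.3] Mz [-0.01  0.01 -0.    0.04  0.  ]
False
t 23.67 tcp [ 0.5675 -0.1632  0.2305] op [5.69 5.94 6.14 5.89 5.74] Fz [15.2 15.4 15.4 16.1 14.8] Fx [-4.2 -4.  -3.1 -3.7 -4.1] Fy [ 0.6 -0.1  0.6 -0.5 -0.1] Mz [-0.01 -0.01  0.04  0.02  0.09]
False
t 24.05 tcp [ 0.5676 -0.1633  0.2304] op [6.23 6.12 6.01 6.33 5.91] Fz [19.5 19.  19.9 19.9 18.7] Fx [-5.  -5.2 -5.6 -5.2 -4.9] Fy [ 0.5  0.3 -0.8  0.8  0. ] Mz [ 0.02 -0.01  0.07  0.01 -0.03]
False
top edge tool z 0.028813650784580914 world 0.20157594362185088 892
edge x 0.04104128456915056 slope -0.002602095054546296 166
collar? tool z [0.13   0.1307 0.1311 0.1315 0.1323] world [0.0981 0.0989 0.0993 0.0998 0.1004] 283
```

Hard stop found: the load rose from 6.5 to 19 N for 0.3 mm of travel. Next I'll check that it holds for a second and that the other pieces haven't moved.

```bash
python3 - <<'E'
from h import *
from meas import *
env.dwell(1.0); s=samp(4); look('w21')
save('s21',cam('side')); save('t21',cam('top'))
a=load('top0')[0][160:235,135:205]; b=load('t21')[0][160:235,135:205]
cv2.imwrite('pics/rk.png',cv2.resize(np.hstack([a,b]),None,fx=5,fy=5,interpolation=cv2.INTER_CUBIC))
E
```

```text
t 25.17 tcp [ 0.5676 -0.1633  0.2304] op [5.77 5.69 5.87 5.68] Fz [19.6 19.5 19.6 18.8] Fx [-5.3 -4.6 -4.7 -5.3] Fy [-0.2 -0.8 -1.  -0.8] Mz [ 0.05 -0.01  0.1   0.05]
top edge tool z 0.028770989368625932 world 0.2016064137940828 899
edge x 0.04105098390194059 slope -0.0015808685023927355 164
collar? tool z [0.13   0.1306 0.1311 0.1316 0.1324] world [0.098  0.0988 0.0993 0.0998 0.1004] 291
```

View pics/rk.png

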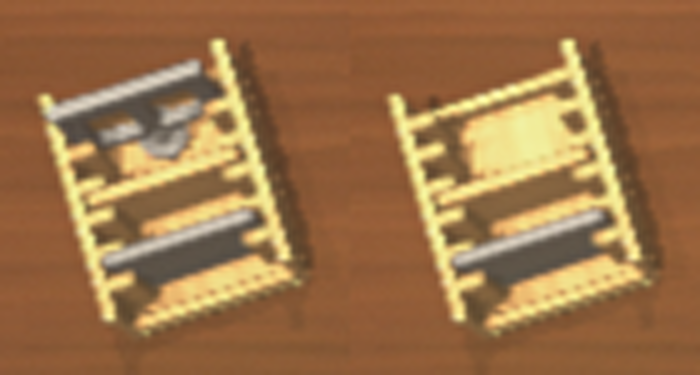

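View pics/s21.png

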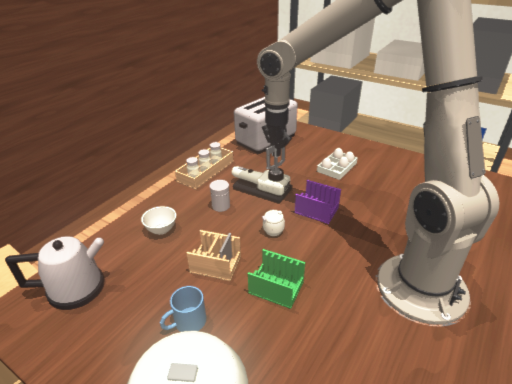

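The before/after rack views match apart from the empty far slot. The beater is held home on the mixer at (275,175) in the side view, with a steady 19.5 N, no creep, and everything else in place. Handing in.

```bash
python3 -c "
from h import *
job.job_done(); s=st(); print(s['time'],s['force'].round(1))"
```

```text
the job is handed in; nothing more can be done
the job is handed in; nothing more can be done
```

The paddle beater is fully home in the mixer's socket. I handed the job in at about 25 s, still gripping it and pressing down.

**What I did:** I lifted the beater straight up out of the far slot of the wooden rack and turned it about 35° to match the socket, whose channels sit at about -17.5°. I then pushed it in until the collar seated.

**What went wrong on the way:**
- **Slipping grip:** at 80 N and then 120 N the beater crept up through the jaws, so the first press stopped at the ejector. On the second it rode up almost out of the socket.
- **Missed entry:** after I dropped the grip to 30 N, the tip came down on the steel blocks about 2 mm off centre. I lifted it, shifted and went in cleanly.
- **Low grip:** the final grip sits lower than planned, with the grasp point near the lower edge of the top bar. It held without slipping.

**Last checks:**
- **Seated:** force followed the spring down to a hard stop, rising from 6.5 to 19.5 N over about 0.3 mm.
- **Holding:** the force and position stayed steady for over a second.
- **Flush:** the collar top read 0.0993 m against 0.100 m nominal, within the camera's error of about 1 mm.
- **Side load:** about 5 N sideways remains because the beater leans slightly in the jaws.
- **Everything else:** the scraper and coaster look unmoved in the before/after rack pictures, and I saw nothing else displaced in the final views.

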